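# Set a wooden box under the ratchet hold-down

### The arm

A 7-joint arm with a two-finger parallel gripper is mounted at the origin on the work surface. World frame = base frame: x ahead of the robot, y to its left, z up, the work surface at z = 0. Lengths are in mm, angles in rad, forces in N, time in s.
With the tool pointing down it reaches from about 400 to 875 mm from the base axis. Payload 4.4 kg.
Tool frame: the origin (TCP) lies midway between the tips of the shut fingers; the grasp point (between the pads) lies 19 mm behind it; x points along the fingers, y is the direction in which the jaws open and shut, and the axes are right-handed (so a half turn about x gives the same grasp; the last joint's range is limited). The gripper opens to 85 mm and grips with 20 to 120 N. Pads are 22 mm wide; open, the fingers measure 114 mm over their backs; the gripper's body (76 mm by 85 mm) begins 54 mm behind the grasp point. The pads swing forward as they close: fully open they stand 13 mm farther back than shut.
Start: joints at [-0.066, 0.628, 0.038, 1.517, -0.027, 0.996, -0.02], TCP at [650.014, 0.027, 231.313] pointing down, gripper open.
Joint ranges: [-3.06, 3.06], [-0.37, 2.12], [-1.25, 1.32], [0.18, 2.47], [-1.1, 4.24], [0.23, 1.98], [-2.94, 2.94]. Speed limits (rad/s): [2.57, 2.57, 3.14, 3.14, 3.14, 3.14, 3.14].

### API

Orientations are given as [roll, pitch, yaw] about the fixed x, y, z axes, in that order (R = Rz(yaw) Ry(pitch) Rx(roll)).
In Python, from cell import ctrl gives the robot as it stands.
- The arm moves only by the tool arm_command, never from a script. Its argument "series" is a list of rows, each a list of 7 numbers: the opening, from 0 (shut) to 1 (fully open), then the shift along the world's x, y, z in cm, then the turn, a rotation vector about the world's x, y, z in degrees. In form: [[claw, x, y, z, rx, ry, rz], ...]. A call has 1 to 20 rows; each row shifts and turns the commanded pose from where the row before left it; what a row does not reach is not made up. A row lasts 1/12 s, in which the tool goes at most 41.7 mm and 7.16 degrees, less where a joint would pass 70% of its speed; a pose out of reach is approached as far as the arm can. A call with a gripper value outside its range is refused whole. The fingers move at their own pace and stop on an object; the grip force is fixed at half the most. Time passes only in rows, so rows that do not move let the fingers close. It gives the time, the measured TCP pose, the force and the opening at its end, in the units of the state.
- ctrl.read_state(): the state, without advancing time (a new reading comes with each control period).
- ctrl.get_image(name): name is "scene" or "side" or "wrist"; returns the picture (420x560x3 uint8, blue, green, red); there is no depth.
- ctrl.calibration(name): a dict with "fovy" (degrees; the focal length in pixels is half the picture's height over the tangent of half this angle, whatever the lens; pixels are square), "cx", "cy" (the principal point, pixels), "cam_to_world" (4x4, takes a point from camera to world coordinates); the wrist camera has in their place "T_tool_cam" (4x4, takes a point from camera to tool coordinates, whose origin is the TCP and whose axes are the tool frame's). Camera axes: x right, y up, looking along -z (the intrinsics and any distortion apply to the point x, -y, -z); pixel columns grow to the right and rows downward; lengths in mm; the calibration is good to about 2 mm. The wrist camera is an equidistant fisheye: a pixel r from the principal point sees the ray r / f radians off the axis. A picture is of the moment at which its call begins: read the wrist's pose just before it. calibration takes no time and is no camera call.
- ctrl.finish_job(): hands the job in, once; it reports no verdict.
Trained networks look in the newest picture that a camera, given by its name, has taken for a name from the list of things; names that differ only in an ending like _2 or _b are one class to them, and where a whole thing is asked for, a point or a joint stands for the part that bears it (a point fixed in the world has none). Each returns a list of dicts, best first, with "conf" (0 to 1); they miss things now and then, are a little off and sometimes report something else, mostly with a low value. They report only what shows in the picture. A call takes as long as a camera call. They do not tell look-alikes from the thing itself.
- ctrl.spot_in(label, camera): "centre" ([x, y, z] in mm, in world coordinates, good to about 4 mm: the middle of the surface that is visible of it).
The state is a dict: "clock": time; "qpos": joint angles; "qd": joint speeds; "tau": joint torques, N m; "eef_pos": TCP position; "tool_rot": TCP orientation; "force": force on the tool from outside, world axes, zero at the start; "torque": the same for the moment, N m; "width": finger opening in mm.
Only numpy, scipy, OpenCV 4.12 (cv2) and the standard library are available. Lean on these libraries where they do the work, as an engineer would, in place of code of your own. Each camera call takes 0.05 s, during which the arm holds its last target.

### The job

Set the small open wooden box under the bench hold-down: raise the foot by its T-handle, notch by notch, until the pawl holds it in the top notch by itself, then slide the box along its channel fully home and press it firmly against the rubber end stop (about 10 N). Then press the pawl's paddle down to free the rail and keep it pressed until the foot has come down to rest on the box's floor, and let everything go. Work gently: do not force the stops, the box or the paddle, keep the box flat in its channel and leave the things around alone.

Things in the scene. Friction and masses are not known exactly. Their poses are not given: they have to be found in the camera images.
- stand: The fixed hold-down: dark steel base plate 360 x 110 x 15 mm with a grey upright back plate at one end. Origin on the bench under the foot; +x points along the plate to the back plate, the way the box slides; z up. Two fences 14 mm high (x -232 to +52 mm) form a 68 mm channel about y = 0. A 16 mm square rail slides vertically at x = +85 mm; its upper guide ends 171 mm over the bench.
- rail (a joint): Height (m, up positive) of the foot's sole over the base plate. The pawl holds it at 0.018, 0.028, 0.038, 0.048 and 0.058 (top notch; it catches about 1 mm above), the top stop is at 0.0625, on the box's floor it reads 0.006. Starts in one of the lower three. Damped: lift at about 0.05 m/s with 12 to 20 N; freed, it sinks by its weight at 0.03 to 0.08 m/s.
- tbar_grip (a point): Middle of the T-handle on top of the rail: a round black bar, 16 mm thick and 70 mm long, lying along the stand's y axis, 200 mm over the bench when joint rail is 0. Rises with the rail. Grip it from above with the fingers closing along the stand's x axis.
- foot_sole (a point): Centre of the underside of the foot, a 30 x 30 x 8 mm rubber pad on a 14 mm post under a grey arm from the rail (arm's underside 55 mm above the sole). At x = 0, y = 0 of the stand. The foot must come down inside the box.
- pawl (a joint): Angle (rad) of the steel pawl on the -y side of the rail, where the rail's saw teeth are: 0 = nose fully in the teeth, 0.36 = its stop. Sprung towards 0. Held above about 0.2 it leaves the rail free to sink; let go, it catches the next tooth.
- paddle_top (a point): Centre of the upper face of the pawl's paddle, a black plate 34 (x) x 36 (y) x 6 mm at x = +85, y = -100 mm of the stand, about 116 mm over the bench at rest. Pressed down it turns about a pin along x at y = -20 mm, 102 mm over the bench; it sinks about 28 mm to its stop and takes 2 to 5 N on the way.
- paddle: The same paddle as a body (its origin lies on the pawl's pin). More than 25 N would bend it.
- box_center (a point): Centre (half-way up) of the loose open wooden box, 140 (x, along the channel) x 64 x 52 mm high, walls and floor 6 mm, 0.25 kg. It stands on the plate in the channel, short of the foot; only in the top notch does the foot clear its walls. Push it with closed fingers low on the middle of its -x end wall; it slides with 1 to 3 N. Home, its centre is at x = -14 mm of the stand.
- box: The same box; origin at the centre of its underside.
- stop_face (a point): Centre of the face of the rubber end stop, at x = +56 mm of the stand, that the far end wall of the box touches when home.
- end_stop: The rubber end stop, 4 mm thick, 50 mm wide, on a grey block in front of the rail. The box counts as home once it has been pressed on it with over 6 N (aim at 10 N); more than 25 N would shift it.
- top_stop: The rubber pad under the upper guide, which the arm of the foot meets when the rail is raised past the top notch. A firm rubber: it takes up to 30 N.
- foot: The foot with its arm; moves with the rail.
- tbar: The T-handle; moves with the rail.
- flask_mid (a point): Bystander: dark steel drinking bottle, 68 mm thick, 220 mm high; the point is half-way up.
- mug_mid (a point): Bystander: glass mug, 76 mm wide, 95 mm high; half-way up.
- block_mid (a point): Bystander: cork sanding block, 100 x 60 x 35 mm; its centre.
Mind the look-alikes: they are no part of the job. Leave any orange or yellow look-alike of the box alone.

How it is judged:
By the outcome, as a careful person would: the job done as asked, in the order asked, and still so for the second after the job is handed in, with the robot touching nothing.
It also fails if it takes over 58 s, if anything falls off the work surface, if the arm or the gripper's body presses on something with over 40 N, if the wrist force passes 120 N, or if a joint passes its speed limit or range.

## Working session

There is one attempt and no reset: what is moved stays moved. The work goes in short steps, Python scripts to look and compute and a tool call to move; the robot and the scene stay as the last step left them, time stands still between calls to the robot, and variables do not carry over. Pictures are saved under pics/ and viewed, and the job is handed in when it is done.

Besides the shell and the picture viewer there is one more tool, called after "Request:" as name([rows], argument=value, ...), one row to a line, values as JSON. arm_command: Moves the arm, as the interface text tells. Its arguments: {"type":"object","properties":{"series":{"type":"array"}},"required":["series"]}

```bash
ls; mkdir -p pics; python3 - <<'E'
from cell import ctrl
import cv2
s=ctrl.read_state(); print(s)
for n in ["scene","side","wrist"]:
    cv2.imwrite(f"pics/{n}0.png",ctrl.get_image(n)); print(n,ctrl.calibration(n))
E
```

```text
pics
{'clock': 0.0, 'qpos': array([-0.06581571,  0.62930423,  0.03844406,  1.51838044, -0.02700889,
        0.99627236, -0.0199922 ]), 'qd': array([ 1.00353360e-03,  5.22637807e-04, -1.91043995e-04,  6.55515132e-05,
       -3.68206153e-03,  6.70262784e-04,  1.41398853e-03]), 'tau': array([-1.11932164e-03, -5.63405585e+01,  1.22606792e+00, -1.93450052e+01,
        1.09587883e-02,  1.05136272e-02, -8.84369996e-06]), 'eef_pos': array([6.49381170e+02, 4.06342907e-02, 2.30412282e+02]), 'tool_rot': array([-1.56208838,  1.5689499 , -3.13286801]), 'force': array([ 0.25275867,  0.60968717, -1.05239187]), 'torque': array([ 0.01031449, -0.01230007,  0.06803379]), 'width': 85.83508505971074}
scene {'fovy': 49.89065406259871, 'cx': 278.48033701383565, 'cy': 209.27765233532114, 'cam_to_world': array([[ 2.03837733e-01, -5.88428258e-01,  7.82433616e-01,
         1.35325446e+03],
       [ 9.78961295e-01,  1.30035420e-01, -1.57243673e-01,
        -1.41030927e+02],
       [-9.21746344e-03,  7.98024420e-01,  6.02554615e-01,
         7.65464150e+02],
       [ 0.00000000e+00,  0.00000000e+00,  0.00000000e
[... 214 characters left out ...]
,
       [-2.07776627e-01,  5.96488395e-01, -7.75261548e-01,
        -8.35736888e+02],
       [ 5.38880495e-03,  7.93244073e-01,  6.08879956e-01,
         7.96805183e+02],
       [ 0.00000000e+00,  0.00000000e+00,  0.00000000e+00,
         1.00000000e+00]])}
wrist {'fovy': 65.70646984690485, 'cx': 280.63581170118385, 'cy': 211.26713130158117, 'T_tool_cam': array([[-5.16967715e-05,  3.08903631e-01, -9.51093341e-01,
        -1.42821059e+02],
       [ 9.99999791e-01, -5.97467788e-04, -2.48405409e-04,
        -1.83928877e-01],
       [-6.44980968e-04, -9.51093155e-01, -3.08903536e-01,
        -7.91640238e+01],
       [ 0.00000000e+00,  0.00000000e+00,  0.00000000e+00,
         1.00000000e+00]])}
```

View pics/scene0.png

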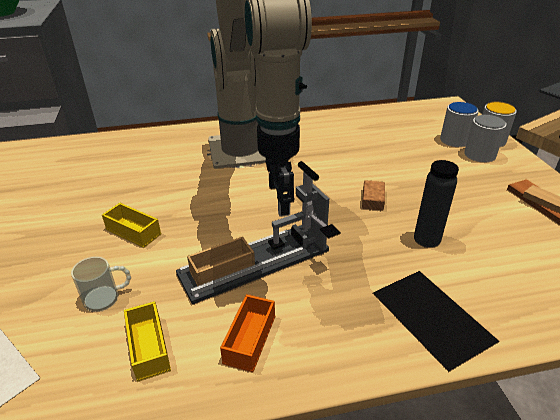

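View pics/side0.png

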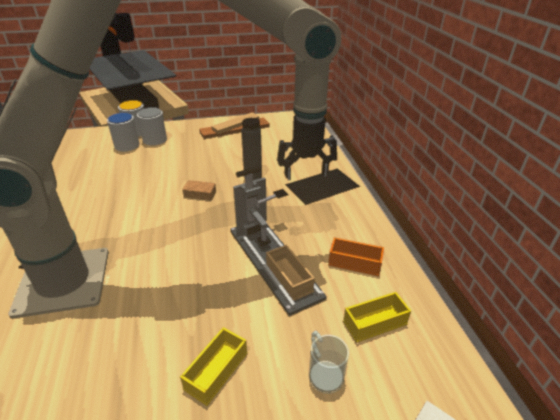

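View pics/wrist0.png

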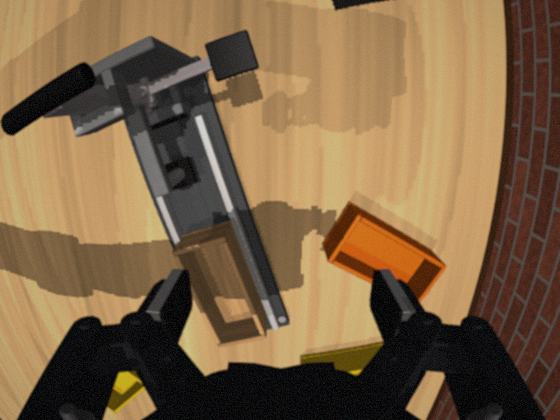

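```bash
python3 - <<'E'
from cell import ctrl
import numpy as np
np.set_printoptions(precision=1,suppress=True)
for c in ["scene","side"]:
  for l in ["tbar_grip","paddle_top","box_center","stop_face","foot_sole","flask_mid"]:
    print(c,l,[(np.array(d["centre"]),round(d["conf"],2)) for d in ctrl.spot_in(l,c)[:3]])
print(ctrl.read_state()["clock"])
E
```

```text
scene tbar_grip [(array([527.5,  90.4, 223. ]), 0.53)]
scene paddle_top [(array([613.6, 123.2, 113.2]), 0.62)]
scene box_center [(array([ 747.6, -291.2,   16.1]), 0.96), (array([ 380.5, -341.6,   28.6]), 0.88), (array([ 575.7, -128.8,   48.6]), 0.71)]
scene stop_face [(array([557.2,  47.2,  26.1]), 0.72), (array([398.6, 322.5,  32.7]), 0.68)]
scene foot_sole [(array([539.7,  23.9,  89.3]), 0.94)]
scene flask_mid [(array([591.2, 386.3, 135.6]), 0.56)]
side tbar_grip [(array([509.7,  93.8, 225.7]), 0.71)]
side paddle_top [(array([615.7, 119.2, 119.3]), 0.62), (array([ 586.4, -130.1,   42.2]), 0.21)]
side box_center [(array([775.1, -94.8,  29.8]), 0.98), (array([ 582.2, -129. ,   45.1]), 0.78), (array([ 369.1, -344.1,   27.4]), 0.73)]
side stop_face [(array([525. ,  52.4,  29.3]), 0.59)]
side foot_sole []
side flask_mid [(array([567.7, 376.8, 140.9]), 0.68)]
0.75
```

```bash
python3 - <<'E'
import cv2
for n,(x0,y0,w,h) in {"scene":(170,150,180,160),"side":(215,150,130,170),"wrist":(0,20,300,330)}.items():
    im=cv2.imread(f"pics/{n}0.png")[y0:y0+h,x0:x0+w]
    k=min(800/w,600/h); im=cv2.resize(im,None,fx=k,fy=k,interpolation=cv2.INTER_CUBIC)
    for i in range(0,w,20):
        cv2.putText(im,str(x0+i),(int(i*k),10),0,.35,(0,0,255),1); cv2.line(im,(int(i*k),12),(int(i*k),im.shape[0]),(0,0,255) ,1) if 0 else cv2.line(im,(int(i*k),12),(int(i*k),18),(0,0,255),1)
    for i in range(0,h,20):
        cv2.putText(im,str(y0+i),(0,int(i*k)+4),0,.35,(0,0,255),1)
    print(n,k); cv2.imwrite(f"pics/{n}0z.png",im)
E
```

```text
scene 3.75
side 3.5294117647058822
wrist 1.8181818181818181
```

View pics/scene0z.png

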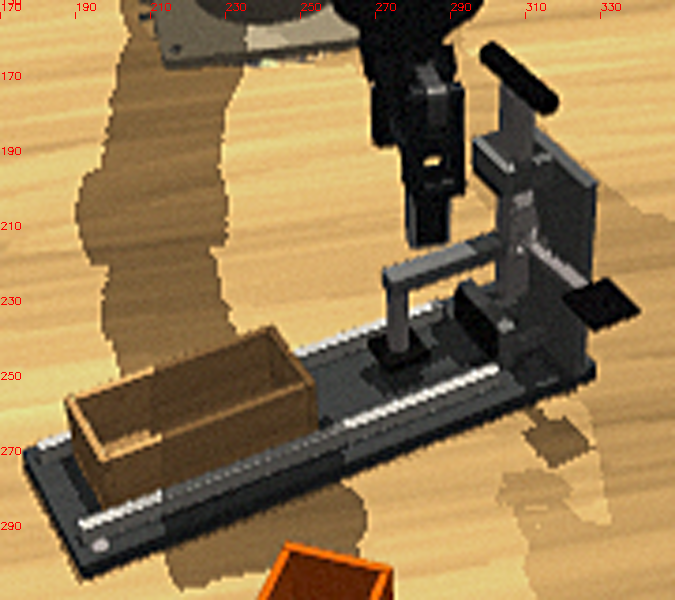

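View pics/side0z.png

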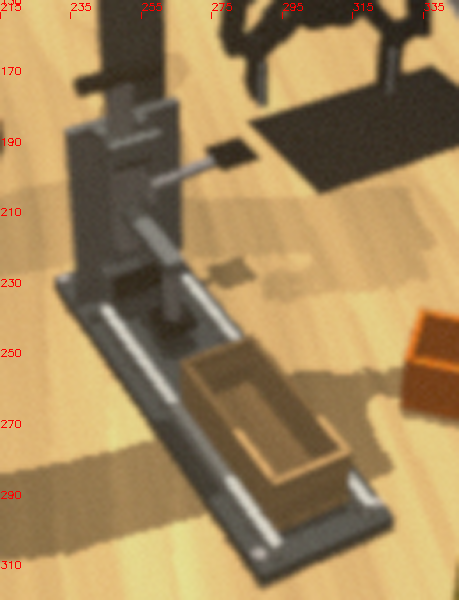

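View pics/wrist0z.png

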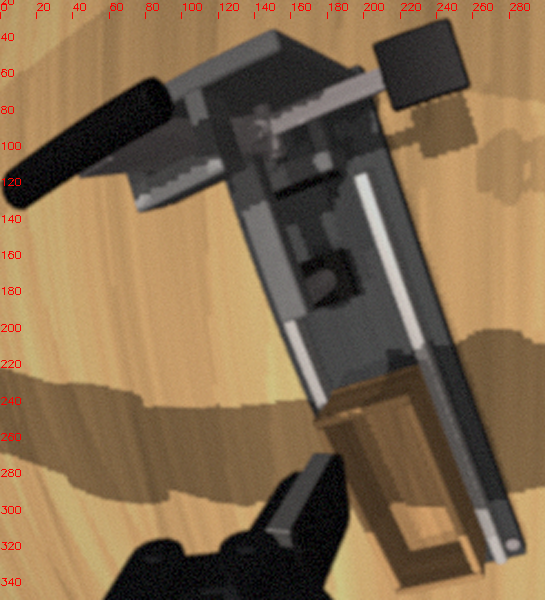

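```bash
cat > h.py <<'E'
import numpy as np, cv2
from cell import ctrl
from scipy.spatial.transform import Rotation as R
np.set_printoptions(precision=2,suppress=True,linewidth=150)
def proj(cam,P,pose=None):
    c=ctrl.calibration(cam); P=np.atleast_2d(P); f=210/np.tan(np.radians(c["fovy"]/2))
    if cam=="wrist":
        T=np.eye(4); T[:3,:3]=R.from_euler("xyz",pose[1]).as_matrix(); T[:3,3]=pose[0]; T=T@c["T_tool_cam"]
    else: T=np.array(c["cam_to_world"])
    q=(P-T[:3,3])@T[:3,:3]
    x,y,z=q[:,0],-q[:,1],-q[:,2]
    if cam=="wrist":
        r=np.hypot(x,y); th=np.arctan2(r,z); u=f*th*x/r; v=f*th*y/r
    else: u=f*x/z; v=f*y/z
    return np.c_[u+c["cx"],v+c["cy"]]
E
cat > fit.py <<'E'
from h import *
from scipy.optimize import least_squares
pose=([649.38,0.04,230.41],[-1.56208838,1.5689499,-3.13286801])
K={"scene":(3.75,170,150),"side":(3.5294,215,150),"wrist":(1.81818,0,20)}
def obs(p): # x,y,yaw,rail,bx,yf
    x,y,yaw,rail,bx,yf,th=p
    zt=200+rail
    L=[("scene",85,35,zt,488,52),("scene",85,-35,zt,550,103),
    ("scene",85,-100,116,602,303),("side",85,-100,116,232,154),("wrist",85,-100,116,422,64),
    ("scene",-232,-yf,29,82,525),("scene",52,-yf,29,497,368),
    ("wrist",52,-yf,29,361,177),("wrist",-232,-yf,29,500,560),
    ("side",52,yf,29,105,308),("side",-232,yf,29,278,543),("side",52,-yf,29,185,275),("side",-232,-yf,29,370,503),
    ("wrist",85,35,zt,20,195),("wrist",85,-35,zt,157,92),("side",85,35,zt,80,88),
    ]
    for cam,pts in {"scene":[(68,400),(272,327),(316,377),(105,460)],"side":[(275,485),(180,360),(252,338),(350,455)]}.items():
        for (u,v),(sx,sy) in zip(pts,[(-1,1),(1,1),(1,-1),(-1,-1)]) :
            L.append((cam,bx+70*sx,32*sy,67,u,v))
    return L
def world(p,q):
    c,s=np.cos(p[2]),np.sin(p[2]); return np.array([p[0]+c*q[0]-s*q[1],p[1]+s*q[0]+c*q[1],q[2]])
def res(p):
    r=[]
    for cam,X,Y,Z,u,v in obs(p):
        k,ox,oy=K[cam]; pr=proj(cam,world(p,(X,Y,Z)),pose)[0]
        r+=list(pr-[ox+u/k,oy+v/k])
    return np.array(r)
if __name__=="__main__":
    s=least_squares(res,[545,5,1.83,20,-140,38,0],loss="soft_l1")
    print(s.x,np.degrees(s.x[2])); r=res(s.x).reshape(-1,2)
    for o,e in zip(obs(s.x),r): print(o[0],np.array(o[1:4]),e)
    p=s.x
    for n,q in dict(tbar=(85,0,200+p[3]),paddle=(85,-100,116),boxend=(p[4]-70,0,40),foot=(0,0,0),home=(-84,0,40)).items(): print(n,world(p,q))
E
python3 fit.py
```

```text
Traceback (most recent call last):
  File "fit.py", line 28, in <module>
    s=least_squares(res,[545,5,1.83,20,-140,38,0],loss="soft_l1")
  File "fit.py", line 24, in res
    k,ox,oy=K[cam]; pr=proj(cam,world(p,(X,Y,Z)),pose)[0]
                       ~~~~^^^^^^^^^^^^^^^^^^^^^^^^^^^
  File "h.py", line 6, in proj
    c=ctrl.calibration(cam); P=np.atleast_2d(P); f=210/np.tan(np.radians(c["fovy"]/2))
ValueError: time passes only in moves, steps and waits
```

```bash
python3 - <<'E'
s=open('h.py').read()
s=s.replace('c=ctrl.calibration(cam);','c=CAL[cam];').replace('def proj','''import os,pickle
if not os.path.exists("cal.pkl"): pickle.dump({n:ctrl.calibration(n) for n in ["scene","side","wrist"]},open("cal.pkl","wb"))
CAL=pickle.load(open("cal.pkl","rb"))
def proj''',1)
open('h.py','w').write(s)
f=open('fit.py').read().replace(',th=p','=p').replace(',38,0]',',38]')
open('fit.py','w').write(f)
E
python3 fit.py
```

```text
[ 540.11   13.31    1.86   19.04 -141.82   37.42] 106.8077397573894
scene [ 85.    35.   219.04] [-0.82 -0.29]
scene [ 85.   -35.   219.04] [-1.17  0.51]
scene [  85 -100  116] [-1.36 -0.47]
side [  85 -100  116] [-0.09 -1.92]
wrist [  85 -100  116] [ 0.03 -0.53]
scene [-232.    -37.42   29.  ] [-1.68  0.04]
scene [ 52.   -37.42  29.  ] [-1.14 -0.38]
wrist [ 52.   -37.42  29.  ] [-0.41 -1.21]
wrist [-232.    -37.42   29.  ] [1.12 1.57]
side [52.   37.42 29.  ] [-0.41 -2.18]
side [-232.     37.42   29.  ] [ 0.31 -0.7 ]
side [ 52.   -37.42  29.  ] [-0.08 -0.72]
side [-232.    -37.42   29.  ] [ 0.32 -0.76]
wrist [ 85.    35.   219.04] [-2.87 -2.26]
wrist [ 85.   -35.   219.04] [2.6  2.65]
side [ 85.    35.   219.04] [-1.13 -1.31]
scene [-211.82   32.     67.  ] [-2.03 -1.35]
scene [-71.82  32.    67.  ] [-0.36 -1.43]
scene [-71.82 -32.    67.  ] [-0.29  1.11]
scene [-211.82  -32.     67.  ] [-2.03  0.28]
side [-211.82   32.     67.  ] [-0.73 -1.41]
side [-71.82  32.    67.  ] [-0.62 -1.35]
side [-71.82 -32.    67.  ] [ 0.17 -2.9 ]
side [-211.82  -32.     67.  ] [ 0.62 -2.34]
tbar [515.53  94.68 219.04]
paddle [611.26 123.6  116.  ]
boxend [ 601.36 -189.46   40.  ]
foot [540.11  13.31   0.  ]
home [564.4 -67.1  40. ]
```

```bash
python3 - <<'E'
from h import *
s=ctrl.read_state(); M=R.from_euler("xyz",s["tool_rot"]).as_matrix(); print(M, s["clock"])
print(np.degrees(np.arctan2(M[1,1],M[0,1])))
E
```

```text
[[ 0.  1. -0.]
 [ 0. -0. -1.]
 [-1.  0. -0.]] 0.75
-0.004299358039945232
```

Request:
arm_command([
  [1, 0, 0, 2, 0, 0, -7],
  [1, -1, 0.7, 2, 0, 0, -7],
  [1, -1.5, 1.1, 0, 0, 0, -7],
  [1, -1.5, 1.1, 0, 0, 0, -7],
  [1, -1.5, 1.1, 0, 0, 0, -7],
  [1, -1.5, 1.1, 0, 0, 0, -7],
  [1, -1.5, 1.1, 0, 0, 0, -7],
  [1, -1.5, 1.1, 0, 0, 0, -7],
  [1, -1.5, 1.1, 0, 0, 0, -7],
  [1, -1.0, 0.7, 0, 0, 0, -7],
  [1, -0.9, 0.5, 0, 0, 0, -3.2],
  [1, 0, 0, 0, 0, 0, 0],
  [1, 0, 0, 0, 0, 0, 0],
])

```text
clock: 1.83
eef_pos: [516.1, 96.4, 271.6]
tool_rot: [2.955, 1.57, 0.11]
force: [1.0, 0.2, -1.0]
width: 85.3
```

```bash
python3 - <<'E'
from h import *
s=ctrl.read_state(); im=ctrl.get_image("wrist"); cv2.imwrite("pics/w1.png",im)
M=R.from_euler("xyz",s["tool_rot"]).as_matrix()
print(s["eef_pos"],s["force"],s["clock"],M,np.degrees(np.arctan2(M[1,1],M[0,1])),s["tool_rot"])
from fit import world
p=[540.11,13.31,1.8641]
po=(s["eef_pos"],s["tool_rot"])
for q in [(85,35,218),(85,-35,218),(85,0,218),(85,-100,116)]: print(q,proj("wrist",world(p,q),po))
E
```

```text
[516.14  96.41 271.58] [ 1.03  0.21 -0.95] 1.8333 [[ 0.    0.29 -0.96]
 [ 0.   -0.96 -0.29]
 [-1.    0.   -0.  ]] -73.02864371989496 [2.96 1.57 0.11]
(85, 35, 218) [[282.75 281.77]]
(85, -35, 218) [[283.41 182.83]]
(85, 0, 218) [[283.08 235.34]]
(85, -100, 116) [[282.78  87.78]]
```

View pics/w1.png

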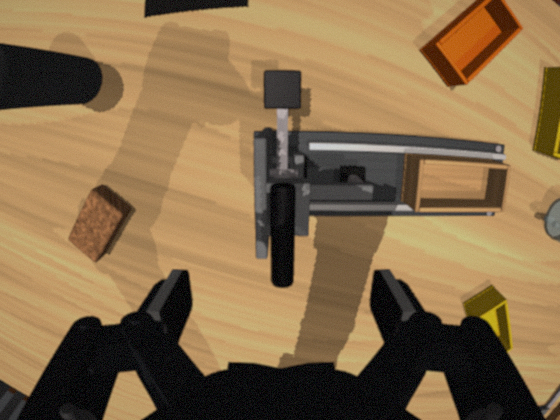

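Request:
arm_command([
  [1, -0.06, -0.17, -1.2, 0, 0, 0],
  [1, 0, 0, -1.4, 0, 0, 0],
  [1, 0, 0, -1.4, 0, 0, 0],
  [1, 0, 0, -1.4, 0, 0, 0],
  [1, 0, 0, -1.2, 0, 0, 0],
  [1, 0, 0, -0.5, 0, 0, 0],
  [0.5, 0, 0, 0, 0, 0, 0],
  [0.3, 0, 0, 0, 0, 0, 0],
  [0, 0, 0, 0, 0, 0, 0],
  [0, 0, 0, 0, 0, 0, 0],
  [0, 0, 0, 0, 0, 0, 0],
  [0, 0, 0, 0, 0, 0, 0],
  [0, 0, 0, 0, 0, 0, 0],
])

```text
clock: 2.97
eef_pos: [515.6, 95.1, 201.0]
tool_rot: [-2.427, 1.569, 1.008]
force: [-2.4, 1.0, 6.1]
width: 14.4
```

```bash
python3 - <<'E'
from h import *
s=ctrl.read_state(); print(s["eef_pos"],s["force"],s["torque"],s["width"],s["clock"])
cv2.imwrite("pics/w2.png",ctrl.get_image("wrist"))
E
```

```text
[515.59  95.13 201.05] [-2.44  0.97  6.05] [ 0.32  0.3  -0.04] 14.415702623242595 2.9667
```

View pics/w2.png

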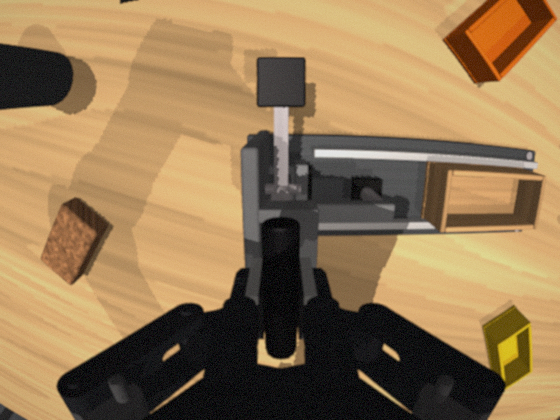

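Request:
arm_command([
  [0, 0, 0, 0.2, 0, 0, 0],
  [0, 0, 0, 0.3, 0, 0, 0],
  [0, 0, 0, 0.35, 0, 0, 0],
  [0, 0, 0, 0.35, 0, 0, 0],
])

```text
clock: 3.35
eef_pos: [515.4, 95.1, 211.1]
tool_rot: [0.023, 1.57, -2.824]
force: [4.3, 4.0, -15.6]
width: 14.2
```

Request:
arm_command([
  [0, 0, 0, 0.35, 0, 0, 0],
  [0, 0, 0, 0.35, 0, 0, 0],
  [0, 0, 0, 0.35, 0, 0, 0],
])

```text
clock: 3.6
eef_pos: [515.4, 95.1, 221.6]
tool_rot: [0.036, 1.57, -2.812]
force: [4.5, 3.2, -11.4]
width: 14.4
```

Request:
arm_command([
  [0, 0, 0, 0.35, 0, 0, 0],
  [0, 0, 0, 0.35, 0, 0, 0],
  [0, 0, 0, 0.35, 0, 0, 0],
])

```text
clock: 3.85
eef_pos: [515.5, 95.1, 232.1]
tool_rot: [-0.054, 1.57, -2.902]
force: [4.0, 3.5, -13.2]
width: 14.5
```

Request:
arm_command([
  [0, 0, 0, 0.35, 0, 0, 0],
  [0, 0, 0, 0.3, 0, 0, 0],
  [0, 0, 0, 0.15, 0, 0, 0],
  [0, 0, 0, 0, 0, 0, 0],
])

```text
clock: 4.18
eef_pos: [515.5, 95.1, 240.7]
tool_rot: [-1.477, 1.57, 1.958]
force: [3.5, 4.1, -9.1]
width: 14.3
```

```bash
python3 - <<'E'
from h import *
s=ctrl.read_state(); print(s["eef_pos"],s["force"],s["torque"],s["width"],s["clock"])
cv2.imwrite("pics/w3.png",ctrl.get_image("wrist"))
im=ctrl.get_image("scene"); cv2.imwrite("pics/s3.png",cv2.resize(im[150:310,170:350],None,fx=3.75,fy=3.75,interpolation=cv2.INTER_CUBIC))
from fit import world
p=[540.11,13.31,1.8641]
for r in (48,58,60):
  print(r,(proj("scene",[world(p,(0,0,15+55+r)),world(p,(0,0,r+15)),world(p,(85,-35,200+r))])-[170,150])*3.75)
E
```

```text
[515.47  95.06 240.69] [ 3.5   4.06 -9.06] [ 0.75 -0.75 -0.07] 14.30385775892466 4.1833
48 [[392.8  251.53]
 [394.02 319.2 ]
 [547.64  62.89]]
58 [[392.57 238.77]
 [393.81 307.21]
 [548.35  48.03]]
60 [[392.53 236.2 ]
 [393.76 304.79]
 [548.49  45.03]]
```

View pics/s3.png

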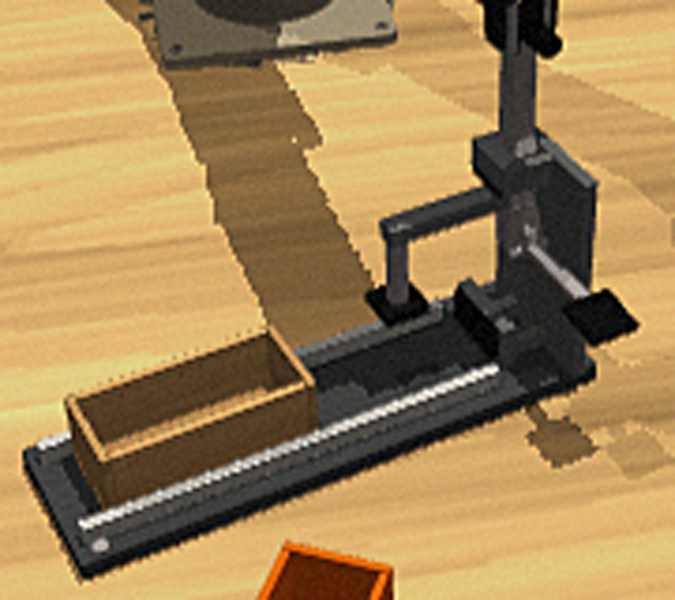

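Request:
arm_command([
  [0, 0, 0, 0.12, 0, 0, 0],
  [0, 0, 0, 0, 0, 0, 0],
])

```text
clock: 4.45
eef_pos: [515.5, 95.1, 242.4]
tool_rot: [-2.053, 1.57, 1.382]
force: [2.2, 4.2, -6.1]
width: 14.5
```

```bash
python3 - <<'E'
from h import *
s=ctrl.read_state(); print(s["eef_pos"],s["force"],s["torque"],s["width"],s["clock"])
im=ctrl.get_image("scene"); cv2.imwrite("pics/s4.png",cv2.resize(im[150:310,170:350],None,fx=3.75,fy=3.75,interpolation=cv2.INTER_CUBIC))
E
```

```text
[515.52  95.08 242.39] [ 2.24  4.17 -6.12] [ 0.81 -0.48 -0.  ] 14.523292556149975 4.45
```

View pics/s4.png

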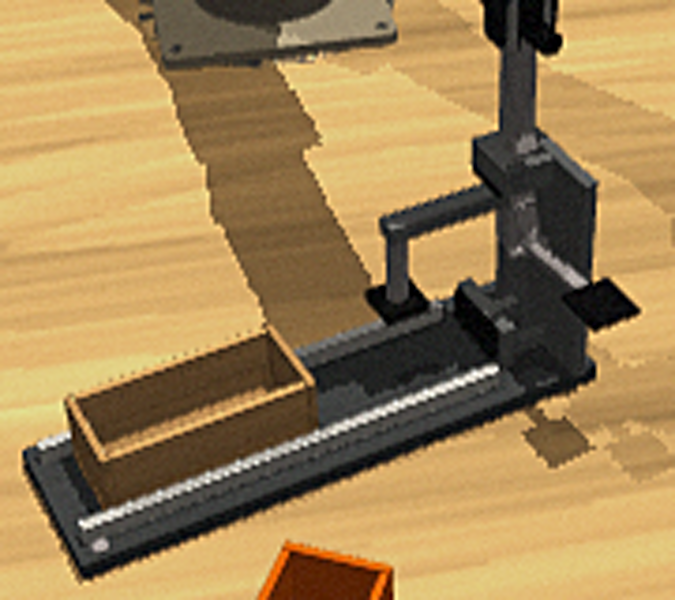

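The paddle has returned to (602,303) in the zoomed picture, so the pawl has caught. I'll settle the rail slightly and release.

Request:
arm_command([
  [0, 0, 0, -0.08, 0, 0, 0],
  [0, 0, 0, -0.05, 0, 0, 0],
  [0, 0, 0, 0, 0, 0, 0],
])

```text
clock: 4.75
eef_pos: [515.5, 95.1, 241.4]
tool_rot: [-2.29, 1.57, 1.145]
force: [1.8, 5.2, -5.5]
width: 14.3
```

Request:
arm_command([
  [0.3, 0, 0, 0, 0, 0, 0],
  [0.6, 0, 0, 0, 0, 0, 0],
  [0.8, 0, 0, 0, 0, 0, 0],
  [0.8, 0, 0, 0, 0, 0, 0],
  [0.8, 0, 0, 0, 0, 0, 0],
  [0.8, 0, 0, 0, 0, 0, 0],
  [0.8, 0, 0, 1, 0, 0, 0],
  [0.8, 0, 0, 2, 0, 0, 0],
  [0.8, 0, 0, 2, 0, 0, 0],
  [0.8, 0, 0, 2, 0, 0, 0],
  [0.8, 0, 0, 0, 0, 0, 0],
])

```text
clock: 5.67
eef_pos: [517.9, 94.3, 315.6]
tool_rot: [3.065, 1.563, 0.217]
force: [0.7, -0.6, 0.9]
width: 68.4
```

```bash
python3 - <<'E'
from h import *
s=ctrl.read_state(); print(s["eef_pos"],s["force"],s["torque"],s["width"],s["clock"])
im=ctrl.get_image("scene"); cv2.imwrite("pics/s5.png",cv2.resize(im[150:310,170:350],None,fx=3.75,fy=3.75,interpolation=cv2.INTER_CUBIC))
E
```

```text
[517.86  94.27 315.64] [ 0.74 -0.61  0.94] [ 0.   -0.07  0.04] 68.43877631142392 5.6667
```

View pics/s5.png

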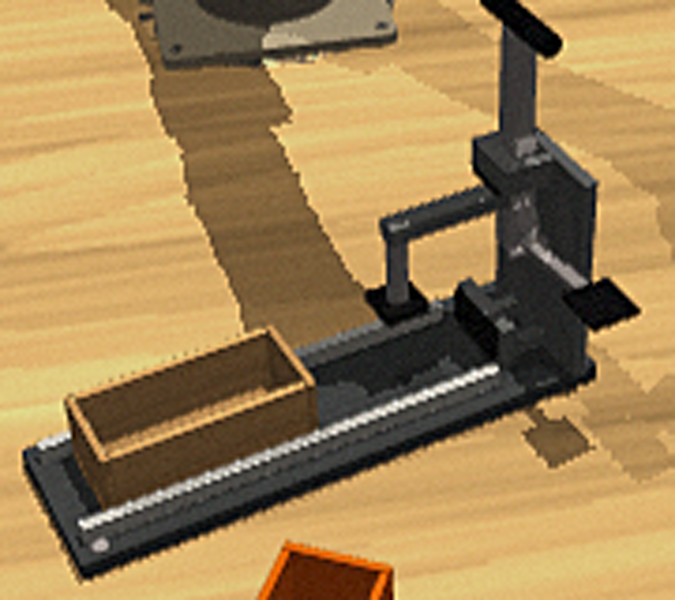

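```bash
python3 - <<'E'
from h import *
from scipy.optimize import fsolve
c=CAL["scene"]
for n,u,v,z in [("mugbase",99,298,0),("mugtop",93,268,95),("yel",150,360,0),("yel2",132,240,0),("orange",225,360,0),("flask",430,240,0)]:
    print(n,fsolve(lambda q:proj("scene",[q[0],q[1],z])[0]-[u,v],[600,0]))
from fit import world
p=[540.11,13.31,1.8641]
for x in(-260,-226,-98): print(x,world(p,(x,0,0)))
E
```

```text
mugbase [ 595.78 -401.84]
mugtop [ 599.69 -390.93]
yel [ 784.25 -286.61]
yel2 [ 406.74 -339.14]
orange [ 815.12 -142.91]
flask [571.52 412.17]
-260 [ 615.28 -235.59    0.  ]
-226 [ 605.45 -203.04    0.  ]
-98 [568.44 -80.5    0.  ]
```

Request:
arm_command([
  [0, 0.4, -1.5, 0, 0, 0, 0],
  [0, 0.9, -3, 0, 0, 0, 0],
  [0, 0.9, -3, 0, 0, 0, 0],
  [0, 0.9, -3, 0, 0, 0, 0],
  [0, 0.9, -3, 0, 0, 0, 0],
  [0, 0.9, -3, 0, 0, 0, 0],
  [0, 0.9, -3, -1.5, 0, 0, 0],
  [0, 0.9, -3, -2, 0, 0, 0],
  [0, 0.9, -3, -2, 0, 0, 0],
  [0, 0.9, -3, -2, 0, 0, 0],
  [0, 0.9, -3, -2, 0, 0, 0],
  [0, 0.34, -1.5, -2.5, 0, 0, 0],
  [0, 0, 0, -3, 0, 0, 0],
  [0, 0, 0, -3, 0, 0, 0],
  [0, 0, 0, -2, 0, 0, 0],
  [0, 0, 0, 0, 0, 0, 0],
  [0, 0, 0, 0, 0, 0, 0],
])

```text
clock: 7.13
eef_pos: [611.8, -235.3, 109.9]
tool_rot: [-0.59, 1.567, 2.845]
force: [0.7, -0.7, 1.2]
width: 0.1
```

```bash
python3 - <<'E'
from h import *
s=ctrl.read_state(); M=R.from_euler("xyz",s["tool_rot"]).as_matrix()
print(s["eef_pos"],s["force"],s["torque"],s["width"],s["clock"],M,s["qpos"])
cv2.imwrite("pics/w6.png",ctrl.get_image("wrist"))
E
```

```text
[ 611.77 -235.33  109.94] [ 0.68 -0.75  1.22] [-0.02 -0.02 -0.  ] 0.1496070099621992 7.1333 [[-0.    0.29 -0.96]
 [ 0.   -0.96 -0.29]
 [-1.   -0.    0.  ]] [ 0.13  0.8   0.33  1.61 -0.33  0.79 -0.67]
```

View pics/w6.png

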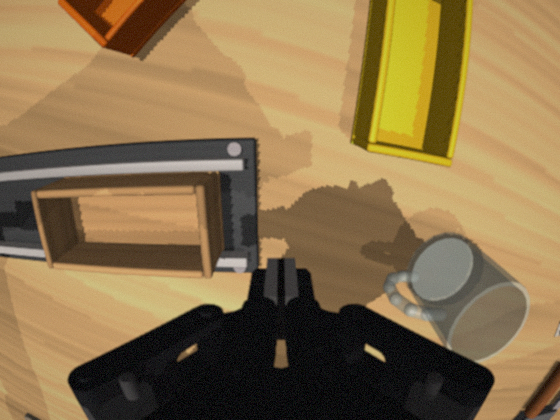

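Request:
arm_command([
  [0, 0.35, 0, -1.5, 0, 0, 0],
  [0, 0, 0, -2, 0, 0, 0],
  [0, 0, 0, -2, 0, 0, 0],
  [0, 0, 0, -2, 0, 0, 0],
  [0, 0, 0, -1, 0, 0, 0],
  [0, 0, 0, 0, 0, 0, 0],
  [0, -0.29, 0.96, 0, 0, 0, 0],
  [0, -0.29, 0.96, 0, 0, 0, 0],
  [0, -0.14, 0.48, 0, 0, 0, 0],
  [0, -0.14, 0.48, 0, 0, 0, 0],
  [0, -0.14, 0.48, 0, 0, 0, 0],
])

```text
clock: 8.1
eef_pos: [607.3, -202.1, 27.5]
tool_rot: [2.316, 1.568, -0.531]
force: [-0.2, -2.7, 0.8]
width: -0.0
```

```bash
python3 - <<'E'
from h import *
s=ctrl.read_state()
d=np.array([-.2891,.9573]);n=np.array([-.9573,-.2891]);v=s["eef_pos"][:2]-[540.11,13.31]
print(s["eef_pos"],s["force"],v@d,v@n,s["clock"])
cv2.imwrite("pics/w7.png",ctrl.get_image("wrist"))
im=ctrl.get_image("scene"); cv2.imwrite("pics/s7.png",cv2.resize(im[150:310,170:350],None,fx=3.75,fy=3.75,interpolation=cv2.INTER_CUBIC))
E
```

```text
[ 607.31 -202.06   27.49] [-0.16 -2.74  0.85] -225.6024434214945 -2.0628278164229195 8.1
```

View pics/w7.png

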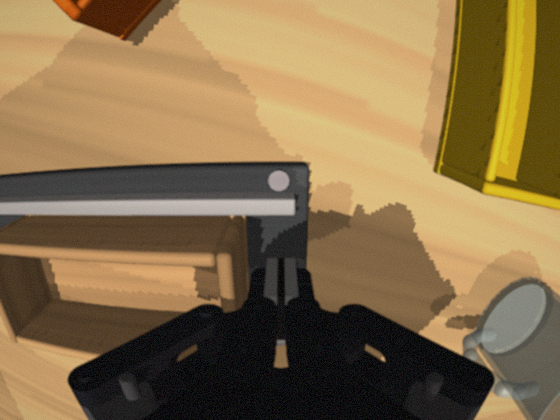

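View pics/s7.png

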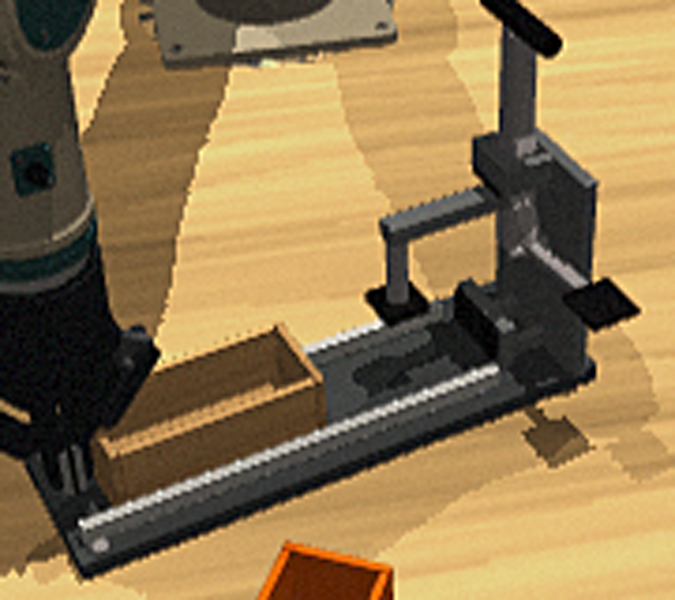

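Request:
arm_command([
  [0, -0.13, 0.38, 0, 0, 0, 0],
  [0, -0.2, 0.56, 0, 0, 0, 0],
  [0, -0.24, 0.75, 0, 0, 0, 0],
  [0, -0.24, 0.76, 0, 0, 0, 0],
  [0, -0.24, 0.76, 0, 0, 0, 0],
  [0, -0.24, 0.76, 0, 0, 0, 0],
  [0, -0.24, 0.76, 0, 0, 0, 0],
  [0, -0.24, 0.76, 0, 0, 0, 0],
  [0, -0.24, 0.76, 0, 0, 0, 0],
  [0, -0.24, 0.76, 0, 0, 0, 0],
  [0, -0.24, 0.76, 0, 0, 0, 0],
  [0, -0.24, 0.76, 0, 0, 0, 0],
  [0, -0.24, 0.76, 0, 0, 0, 0],
  [0, -0.14, 0.48, 0, 0, 0, 0],
])

```text
clock: 9.37
eef_pos: [576.0, -105.3, 27.1]
tool_rot: [2.192, 1.567, -0.657]
force: [1.8, -4.8, 6.4]
width: 0.1
```

```bash
python3 - <<'E'
from h import *
s=ctrl.read_state()
d=np.array([-.2891,.9573]);n=np.array([-.9573,-.2891]);v=s["eef_pos"][:2]-[540.11,13.31]
print(s["eef_pos"],s["force"],v@d,v@n,s["clock"])
cv2.imwrite("pics/w8.png",ctrl.get_image("wrist"))
im=ctrl.get_image("scene"); cv2.imwrite("pics/s8.png",cv2.resize(im[150:310,170:350],None,fx=3.75,fy=3.75,interpolation=cv2.INTER_CUBIC))
E
```

```text
[ 576.04 -105.31   27.1 ] [ 1.76 -4.78  6.38] -123.94145289164823 -0.10103374806953797 9.3667
```

View pics/s8.png

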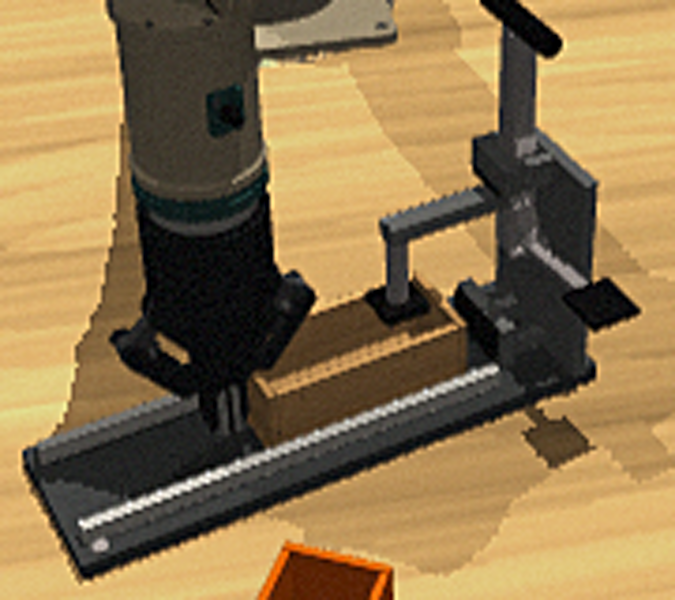

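Request:
arm_command([
  [0, 0, 0, 0, 0, 0, 0],
])

```text
clock: 9.55
eef_pos: [575.8, -104.3, 27.0]
tool_rot: [2.638, 1.569, -0.211]
force: [1.5, -2.2, 7.4]
width: -0.0
```

View pics/w8.png

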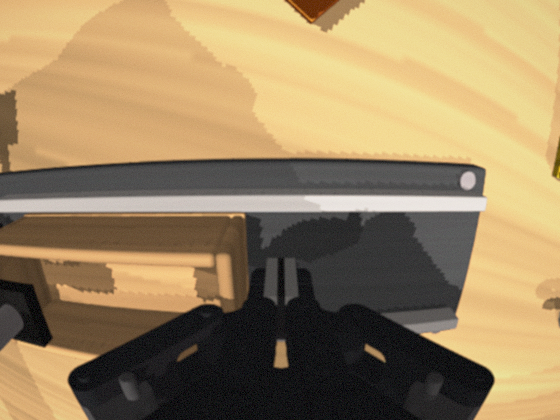

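Request:
arm_command([
  [0, 0.09, -0.29, 0, 0, 0, 0],
  [0, 0.09, -0.29, 0, 0, 0, 0],
  [0, 0, 0, 0, 0, 0, 0],
])

```text
clock: 9.8
eef_pos: [576.2, -110.1, 25.7]
tool_rot: [-0.568, 1.569, 2.866]
force: [-0.5, 0.6, -0.4]
width: 0.1
```

```bash
python3 - <<'E'
from h import *
s=ctrl.read_state()
d=np.array([-.2891,.9573]);n=np.array([-.9573,-.2891]);v=s["eef_pos"][:2]-[540.11,13.31]
print(s["eef_pos"],s["force"],v@d,v@n,s["clock"])
im=ctrl.get_image("side"); cv2.imwrite("pics/d9.png",cv2.resize(im[150:320,215:345],None,fx=3.53,fy=3.53,interpolation=cv2.INTER_CUBIC))
im=ctrl.get_image("scene"); cv2.imwrite("pics/s9.png",cv2.resize(im[150:310,170:350],None,fx=3.75,fy=3.75,interpolation=cv2.INTER_CUBIC))
E
```

```text
[ 576.21 -110.13   25.75] [-0.5   0.62 -0.42] -128.6088163864035 1.1269901246253282 9.8
```

View pics/d9.png

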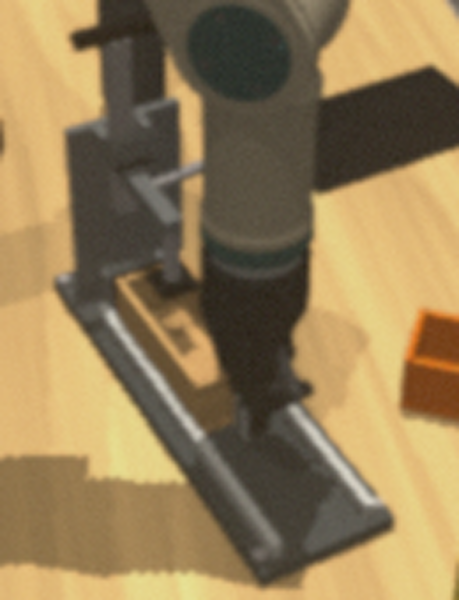

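View pics/s9.png

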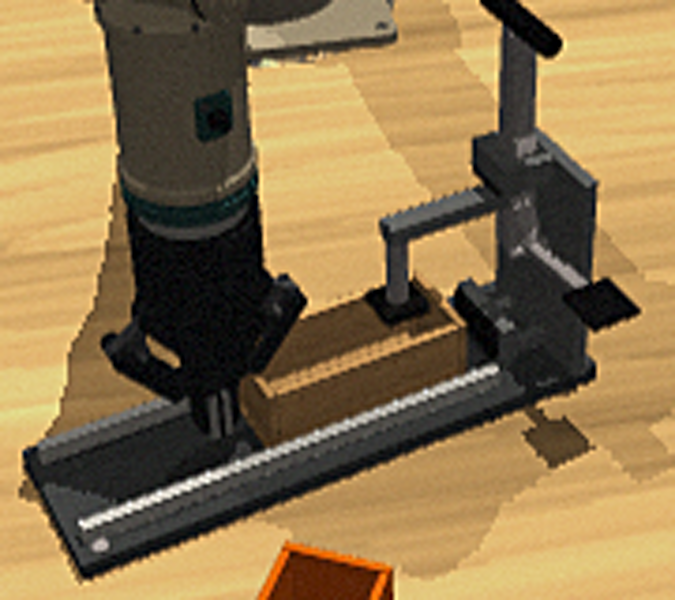

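Request:
arm_command([
  [0, 0, 0, 0, 6.4, 1.93, 0],
  [0, 0, 0, 0, 6.4, 1.93, 0],
  [0, 0, 0, 0, 6.4, 1.93, 0],
  [0, 0, 0, 0, 0, 0, 0],
  [0, -0.1, 0.34, 0, 0, 0, 0],
  [0, -0.1, 0.34, 0, 0, 0, 0],
  [0, -0.1, 0.34, 0, 0, 0, 0],
  [0, -0.06, 0.19, 0, 0, 0, 0],
])

```text
clock: 10.57
eef_pos: [573.0, -94.6, 26.5]
tool_rot: [-1.571, 1.22, 1.868]
force: [0.2, 0.5, -0.8]
width: 0.2
```

```bash
cat > st.py <<'E'
from h import *
import sys
s=ctrl.read_state(); d=np.array([-.2891,.9573]);n=np.array([-.9573,-.2891]);v=s["eef_pos"][:2]-[540.11,13.31]
print(s["eef_pos"],s["force"],"fd",s["force"][:2]@d,"x",v@d,"y",v@n,s["clock"])
if len(sys.argv)>1:
    im=ctrl.get_image("scene"); cv2.imwrite(f"pics/{sys.argv[1]}.png",cv2.resize(im[150:310,170:350],None,fx=3.75,fy=3.75,interpolation=cv2.INTER_CUBIC))
E
python3 st.py s10
```

```text
[572.99 -94.62  26.53] [ 0.21  0.47 -0.77] fd 0.38796679953965657 x -112.82385528727441 y -0.2742284383644381 10.5667
```

View pics/s10.png

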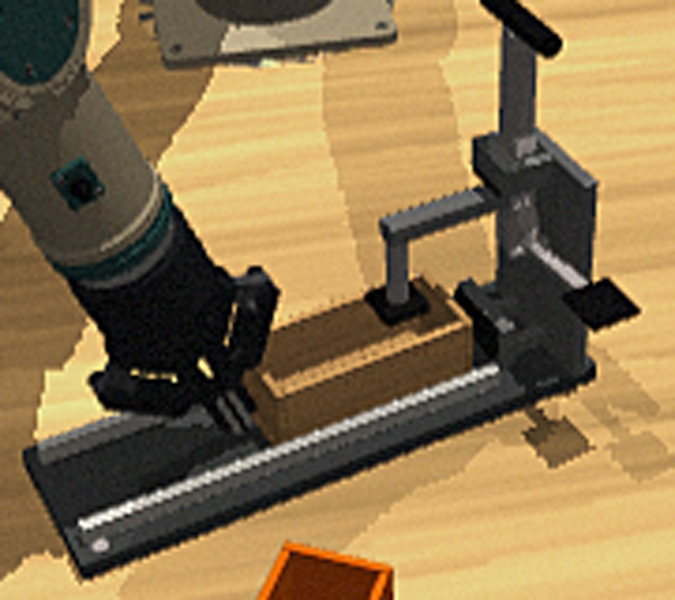

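Request:
arm_command([
  [0, -0.09, 0.29, 0, 0, 0, 0],
  [0, -0.09, 0.29, 0, 0, 0, 0],
  [0, -0.09, 0.29, 0, 0, 0, 0],
  [0, 0, 0, 0, 0, 0, 0],
])

```text
clock: 10.95
eef_pos: [570.8, -88.8, 26.4]
tool_rot: [-1.572, 1.221, 1.863]
force: [0.1, -0.4, -0.2]
width: 0.1
```

Request:
arm_command([
  [0, -0.06, 0.19, 0, 0, 0, 0],
  [0, -0.06, 0.19, 0, 0, 0, 0],
  [0, 0, 0, 0, 0, 0, 0],
])

```text
clock: 11.2
eef_pos: [569.6, -85.6, 26.3]
tool_rot: [-1.572, 1.221, 1.863]
force: [0.8, -2.2, 0.5]
width: 0.1
```

```bash
python3 st.py s11
```

```text
[569.58 -85.56  26.33] [ 0.76 -2.22  0.53] fd -2.341128474852373 x -103.16993333085681 y 0.3732398373896333 11.2
```

View pics/s11.png

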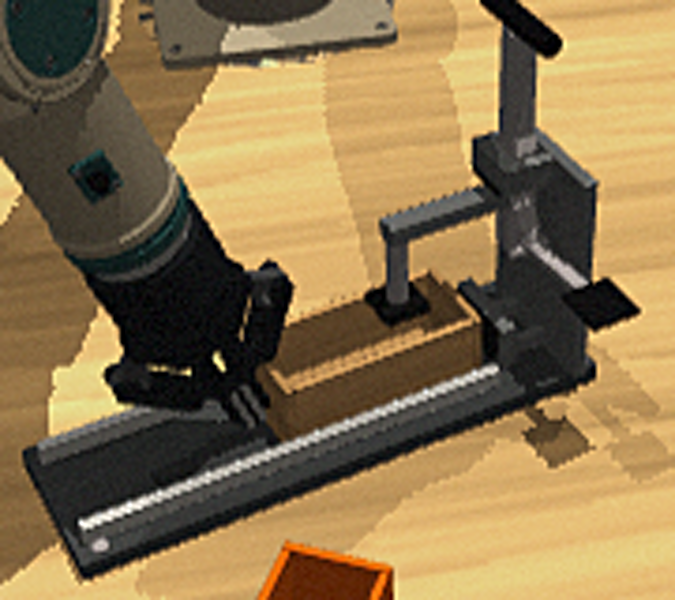

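Request:
arm_command([
  [0, -0.06, 0.19, 0, 0, 0, 0],
  [0, -0.06, 0.19, 0, 0, 0, 0],
  [0, 0, 0, 0, 0, 0, 0],
])

```text
clock: 11.5
eef_pos: [568.1, -81.2, 26.2]
tool_rot: [-1.571, 1.22, 1.864]
force: [0.3, -2.4, 1.1]
width: -0.1
```

Request:
arm_command([
  [0, -0.04, 0.14, 0, 0, 0, 0],
  [0, -0.03, 0.1, 0, 0, 0, 0],
  [0, 0, 0, 0, 0, 0, 0],
])

```text
clock: 11.75
eef_pos: [567.4, -78.9, 26.2]
tool_rot: [-1.571, 1.22, 1.864]
force: [0.3, -0.2, 0.8]
width: -0.0
```

```bash
python3 st.py s12
```

```text
[567.42 -78.92  26.2 ] [ 0.35 -0.17  0.78] fd -0.2629598259180435 x -96.19193582131066 y 0.5189322158975002 11.75
```

View pics/s12.png

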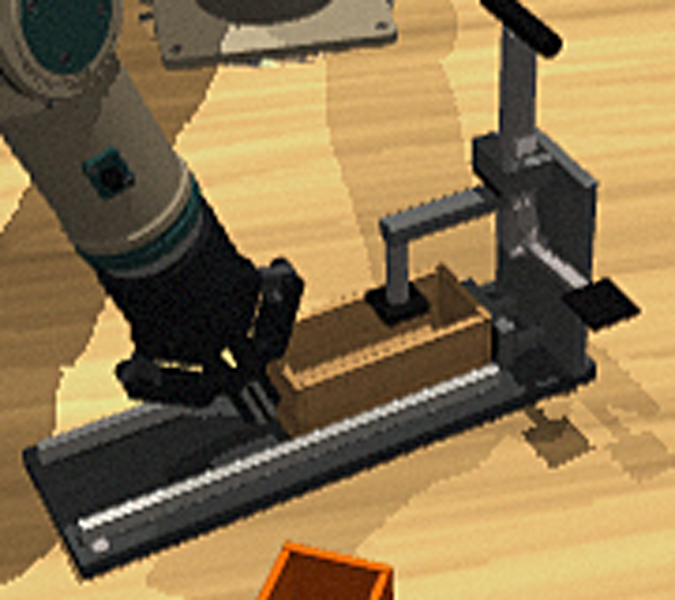

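Nearly home. I'll continue in small steps.

Request:
arm_command([
  [0, -0.03, 0.1, 0, 0, 0, 0],
  [0, -0.03, 0.1, 0, 0, 0, 0],
  [0, 0, 0, 0, 0, 0, 0],
])

```text
clock: 12.05
eef_pos: [566.9, -77.0, 26.2]
tool_rot: [-1.571, 1.22, 1.864]
force: [0.3, -0.5, 1.5]
width: 0.2
```

Request:
arm_command([
  [0, -0.03, 0.1, 0, 0, 0, 0],
  [0, 0, 0, 0, 0, 0, 0],
])

```text
clock: 12.22
eef_pos: [566.6, -76.1, 26.2]
tool_rot: [-1.571, 1.22, 1.864]
force: [0.6, -1.8, 0.0]
width: 0.2
```

Request:
arm_command([
  [0, -0.03, 0.1, 0, 0, 0, 0],
  [0, 0, 0, 0, 0, 0, 0],
])

```text
clock: 12.38
eef_pos: [566.4, -75.3, 26.2]
tool_rot: [-1.571, 1.221, 1.864]
force: [1.1, -0.8, 1.7]
width: 0.2
```

Request:
arm_command([
  [0, -0.03, 0.1, 0, 0, 0, 0],
  [0, 0, 0, 0, 0, 0, 0],
])

```text
clock: 12.55
eef_pos: [566.4, -75.3, 26.3]
tool_rot: [-1.572, 1.222, 1.862]
force: [0.3, -4.7, -0.0]
width: -0.3
```

Request:
arm_command([
  [0, -0.03, 0.1, 0, 0, 0, 0],
  [0, 0, 0, 0, 0, 0, 0],
])

```text
clock: 12.72
eef_pos: [566.4, -75.2, 26.2]
tool_rot: [-1.573, 1.224, 1.861]
force: [1.2, -5.3, 1.7]
width: 0.1
```

```bash
python3 st.py s13
```

```text
[566.36 -75.24  26.21] [ 1.15 -5.28  1.68] fd -5.388098078822275 x -92.3588513560752 y 0.47160567881694104 12.7167
```

View pics/s13.png

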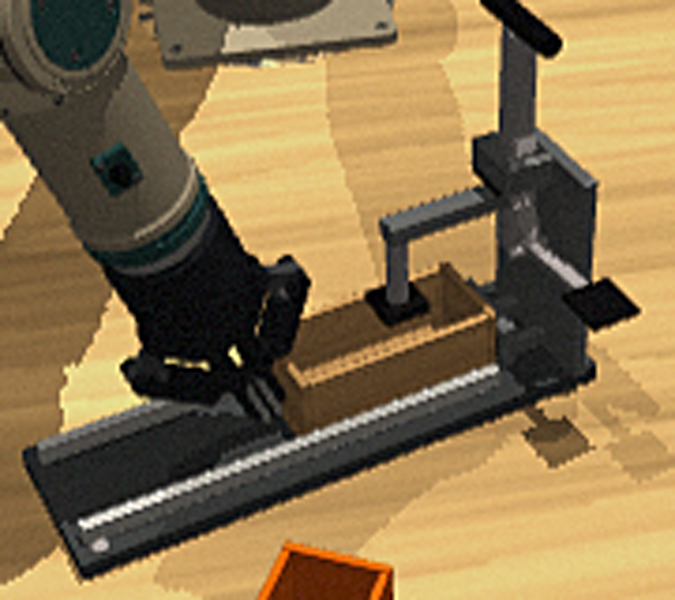

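Request:
arm_command([
  [0, -0.03, 0.1, 0, 0, 0, 0],
  [0, 0, 0, 0, 0, 0, 0],
])

```text
clock: 12.93
eef_pos: [566.4, -75.2, 26.2]
tool_rot: [-1.574, 1.225, 1.859]
force: [0.8, -6.8, 1.5]
width: -0.4
```

Request:
arm_command([
  [0, -0.03, 0.1, 0, 0, 0, 0],
  [0, 0, 0, 0, 0, 0, 0],
  [0, 0, 0, 0, 0, 0, 0],
])

```text
clock: 13.18
eef_pos: [566.4, -75.2, 26.3]
tool_rot: [-1.575, 1.227, 1.857]
force: [0.9, -9.5, 1.9]
width: -0.1
```

Request:
arm_command([
  [0, -0.03, 0.1, 0, 0, 0, 0],
  [0, 0, 0, 0, 0, 0, 0],
  [0, 0, 0, 0, 0, 0, 0],
])

```text
clock: 13.43
eef_pos: [566.4, -75.2, 26.2]
tool_rot: [-1.576, 1.229, 1.856]
force: [2.5, -10.8, 2.2]
width: 0.1
```

Request:
arm_command([
  [0, 0, 0, 0, 0, 0, 0],
  [0, 0, 0, 0, 0, 0, 0],
  [0, 0, 0, 0, 0, 0, 0],
])

```text
clock: 13.68
eef_pos: [566.4, -75.1, 26.3]
tool_rot: [-1.576, 1.228, 1.856]
force: [2.2, -9.6, 2.4]
width: 0.1
```

Request:
arm_command([
  [0, 0.15, -0.48, 0, 0, 0, 0],
  [0, 0.29, -0.96, 0, 0, 0, 0],
  [0, 0.29, -0.96, 0, 0, 0, 0],
  [0, 0.29, -0.96, 0, 0, 0, 0],
  [0, 0.2, -0.5, 1, 0, 0, 0],
  [0, 0, 0, 2.5, 0, 0, 0],
  [0, 0, 0, 3, 0, 0, 0],
  [0, 0, 0, 3, -6.4, -1.93, 0],
  [0, 0, 0, 3, -6.4, -1.93, 0],
  [0, 0, 0, 2.5, -6.4, -1.93, 0],
  [0, 1, 0, 2, 0, 0, 0],
  [0, 2, 1, 0, 0, 0, 0],
  [0, 2, 2, 0, 0, 0, 0],
  [0, 0, 0, 0, 0, 0, 0],
])

```text
clock: 14.85
eef_pos: [631.3, -72.7, 197.5]
tool_rot: [-2.757, 1.564, 0.685]
force: [1.0, 1.3, 0.0]
width: -0.3
```

```bash
python3 st.py s14; python3 -c "
from h import *
s=ctrl.read_state(); print(s['tool_rot'],R.from_euler('xyz',s['tool_rot']).as_matrix())"
```

```text
[631.34 -72.66 197.46] [1.01 1.29 0.  ] fd 0.9444116800865243 x -108.67115353763029 y -62.47912982488153 14.85
[-2.44  1.57  1.  ] [[ 0.    0.29 -0.96]
 [ 0.   -0.96 -0.29]
 [-1.   -0.   -0.  ]]
```

View pics/s14.png

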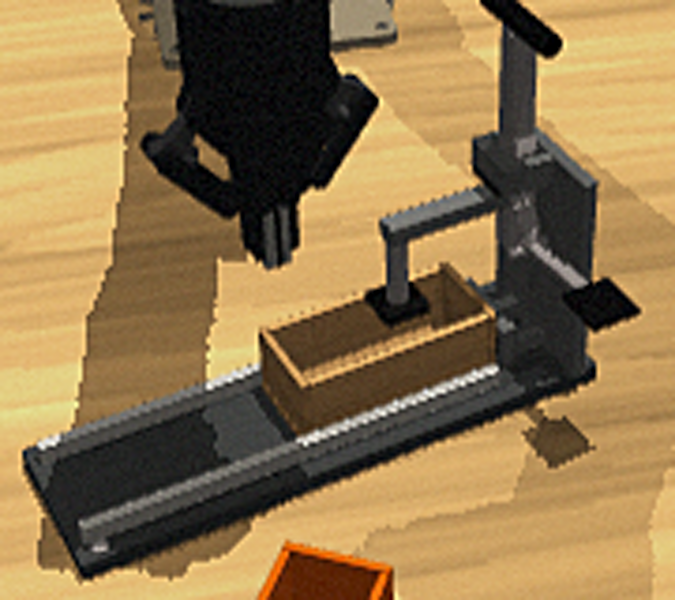

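Request:
arm_command([
  [0, 0.3, 1.5, 0, 0, 0, 0],
  [0, 0, 2.5, 0, 0, 0, 0],
  [0, 0, 2.5, 0, 0, 0, 0],
  [0, -0.2, 2.5, 0, 0, 0, 0],
  [0, -0.4, 2.5, 0, 0, 0, 0],
  [0, -0.4, 2.5, 0, 0, 0, 0],
  [0, -0.4, 2.5, -1, 0, 0, 0],
  [0, -0.4, 2.2, -1.5, 0, 0, 0],
  [0, -0.2, 1.0, -1.5, 0, 0, 0],
  [0, 0, 0, -1, 0, 0, 0],
  [0, 0, 0, 0, 0, 0, 0],
  [0, 0, 0, 0, 0, 0, 0],
])

```text
clock: 15.9
eef_pos: [609.9, 116.1, 146.1]
tool_rot: [0.742, 1.569, -2.109]
force: [-1.0, 0.5, -0.5]
width: -0.1
```

```bash
python3 st.py s15; python3 - <<'E'
from h import *
cv2.imwrite("pics/w15.png",ctrl.get_image("wrist"))
E
```

```text
[609.94 116.08 146.11] [-0.97  0.5  -0.45] fd 0.7578817591268198 x 78.19767105822679 y -96.5596276251539 15.9
```

View pics/w15.png

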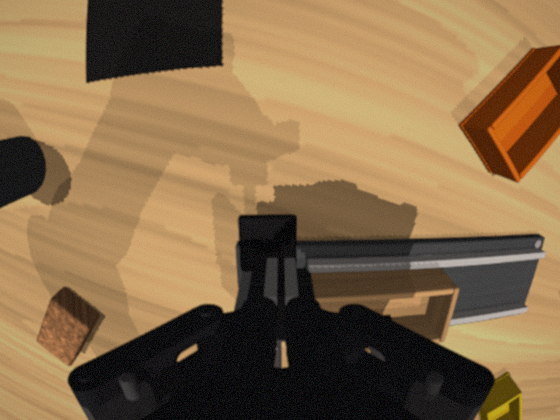

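View pics/s15.png

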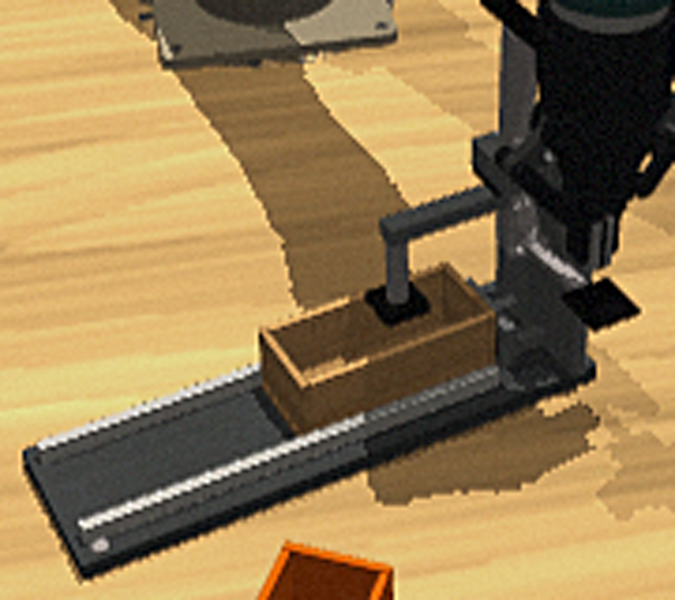

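Request:
arm_command([
  [0, 0.4, 0.9, 0, 0, 0, 0],
  [0, 0, 0, -1, 0, 0, 0],
  [0, 0, 0, -1, 0, 0, 0],
  [0, 0, 0, -0.5, 0, 0, 0],
  [0, 0, 0, 0, 0, 0, 0],
])

```text
clock: 16.42
eef_pos: [612.6, 126.7, 119.1]
tool_rot: [-0.058, 1.567, -2.907]
force: [0.7, 0.4, 0.3]
width: -0.4
```

```bash
python3 st.py s16
```

```text
[612.63 126.67 119.14] [0.66 0.41 0.31] fd 0.1998658861624007 x 87.55728304895486 y -102.19575233633147 16.4167
```

View pics/s16.png

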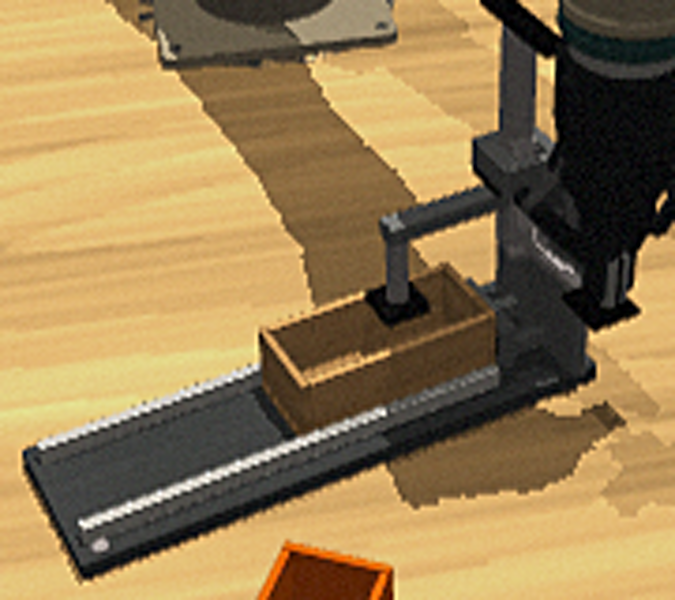

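Tips are just above the paddle's middle. Pressing now.

Request:
arm_command([
  [0, 0, 0, -0.4, 0, 0, 0],
  [0, 0, 0, -0.4, 0, 0, 0],
  [0, 0, 0, -0.4, 0, 0, 0],
  [0, 0, 0, -0.4, 0, 0, 0],
])

```text
clock: 16.8
eef_pos: [615.6, 127.1, 105.8]
tool_rot: [2.988, 1.567, 0.14]
force: [2.4, 0.6, 3.3]
width: 0.1
```

Request:
arm_command([
  [0, 0, 0, -0.3, 0, 0, 0],
  [0, 0, 0, -0.3, 0, 0, 0],
  [0, 0, 0, 0, 0, 0, 0],
])

```text
clock: 17.05
eef_pos: [614.4, 127.1, 98.7]
tool_rot: [2.67, 1.57, -0.179]
force: [3.0, -0.1, 1.2]
width: -0.0
```

```bash
python3 st.py s17
```

```text
[614.35 127.07  98.69] [ 2.98 -0.05  1.15] fd -0.9144479712021294 x 87.44263321191681 y -103.96205167885809 17.05
```

View pics/s17.png

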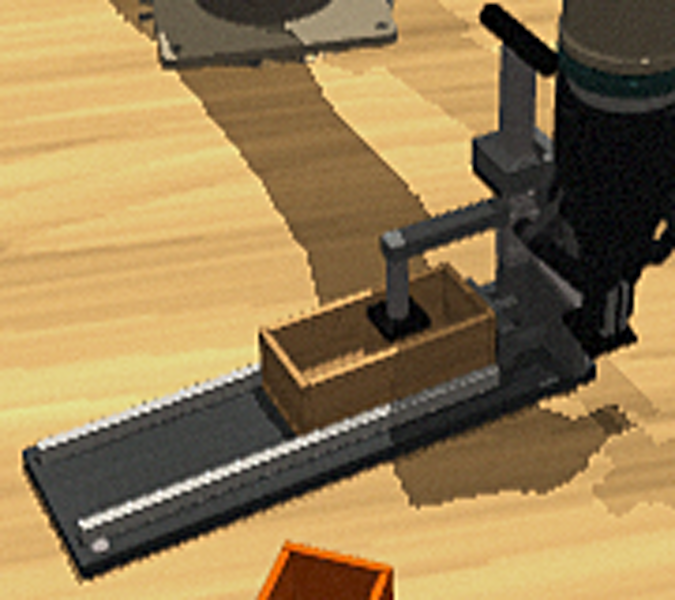

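Request:
arm_command([
  [0, 0, 0, -0.2, 0, 0, 0],
  [0, 0, 0, 0, 0, 0, 0],
  [0, 0, 0, 0, 0, 0, 0],
  [0, 0, 0, 0, 0, 0, 0],
  [0, 0, 0, 0, 0, 0, 0],
  [0, 0, 0, 0, 0, 0, 0],
  [0, 0, 0, 0, 0, 0, 0],
  [0, 0, 0, 0, 0, 0, 0],
  [0, 0, 0, 0, 0, 0, 0],
  [0, 0, 0, 0, 0, 0, 0],
  [0, 0, 0, 0, 0, 0, 0],
  [0, 0, 0, 0, 0, 0, 0],
])

```text
clock: 18.1
eef_pos: [614.2, 127.0, 97.2]
tool_rot: [2.758, 1.571, -0.091]
force: [2.5, -0.1, 0.6]
width: 0.2
```

Request:
arm_command([
  [0, 0, 0, 0, 0, 0, 0],
  [0, 0, 0, 0, 0, 0, 0],
  [0, 0, 0, 0, 0, 0, 0],
  [0, 0, 0, 0, 0, 0, 0],
  [0, 0, 0, 0, 0, 0, 0],
  [0, 0, 0, 0, 0, 0, 0],
  [0, 0, 0, 0, 0, 0, 0],
  [0, 0, 0, 0, 0, 0, 0],
  [0, 0, 0, 0, 0, 0, 0],
  [0, 0, 0, 0, 0, 0, 0],
  [0, 0, 0, 0, 0, 0, 0],
  [0, 0, 0, 0, 0, 0, 0],
])

```text
clock: 19.1
eef_pos: [614.1, 127.0, 97.2]
tool_rot: [-0.176, 1.571, -3.024]
force: [2.8, -0.6, 2.2]
width: 0.1
```

```bash
python3 st.py s18; python3 - <<'E'
from h import *
from fit import world
p=[540.11,13.31,1.8641]
for r in (6,18): print(r,(proj("scene",[world(p,(0,0,15+55+r)),world(p,(0,0,r+15)),world(p,(85,-35,200+r)),world(p,(85,35,200+r))])-[170,150])*3.75)
im=ctrl.get_image("side"); cv2.imwrite("pics/d18.png",cv2.resize(im[150:320,215:345],None,fx=3.53,fy=3.53,interpolation=cv2.INTER_CUBIC))
E
```

```text
[614.06 127.04  97.18] [ 2.78 -0.56  2.19] fd -1.340466643904744 x 87.4978976162243 y -103.668800944658 19.1
6 [[393.74 303.58]
 [394.9  368.15]
 [544.74 123.37]
 [484.55  68.89]]
18 [[393.48 288.96]
 [394.66 354.4 ]
 [545.56 106.4 ]
 [484.91  52.35]]
```

View pics/s18.png

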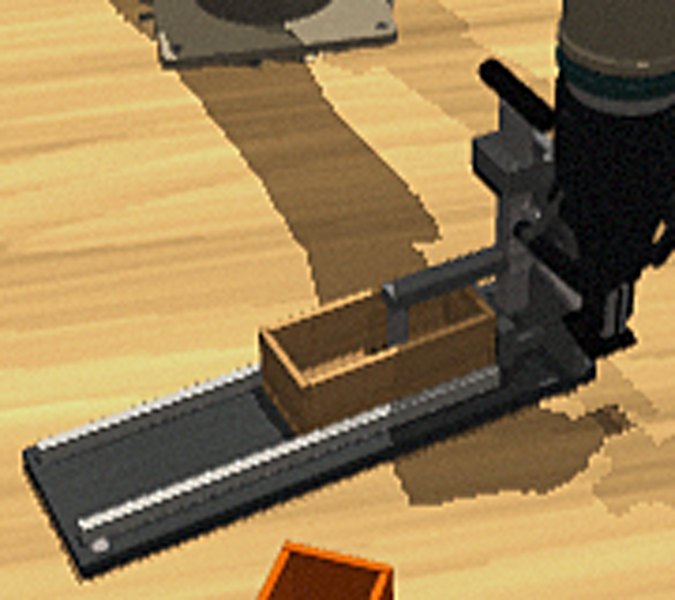

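View pics/d18.png

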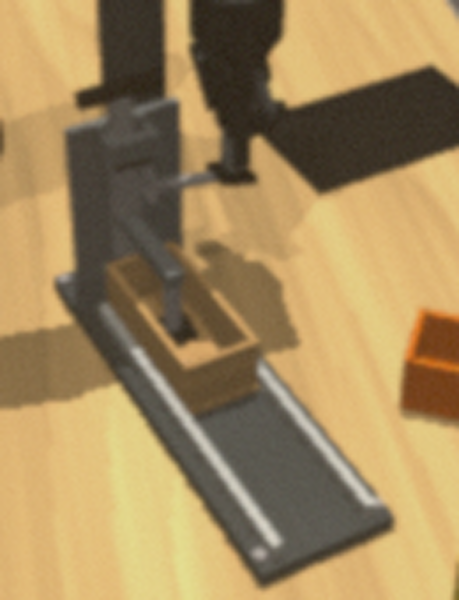

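Request:
arm_command([
  [0, 0, 0, 0, 0, 0, 0],
  [0, 0, 0, 0, 0, 0, 0],
  [0, 0, 0, 0, 0, 0, 0],
  [0, 0, 0, 0, 0, 0, 0],
  [0, 0, 0, 0, 0, 0, 0],
  [0, 0, 0, 0, 0, 0, 0],
  [0, 0, 0, 0, 0, 0, 0],
  [0, 0, 0, 0, 0, 0, 0],
])

```text
clock: 19.87
eef_pos: [614.1, 127.0, 97.2]
tool_rot: [-0.046, 1.571, -2.894]
force: [2.9, 0.3, 1.9]
width: 0.2
```

```bash
python3 st.py s19; python3 -c "
import cv2,numpy as np
a,b,c=[cv2.imread(f'pics/{n}.png').astype(int)[50:400,370:560] for n in('s17','s18','s19')]
print(abs(a-b).mean(),abs(b-c).mean(),abs(b-c).max())"
```

```text
[614.05 127.04  97.18] [2.93 0.3  1.92] fd -0.5572763149686165 x 87.49968412325615 y -103.66641318538481 19.8667
19.27364912280702 2.8036190476190477 22
```

The foot has come to rest (no change between frames). Releasing the paddle slowly and retreating.

Request:
arm_command([
  [0, 0, 0, 0.5, 0, 0, 0],
  [0, 0, 0, 0.5, 0, 0, 0],
  [0, 0, 0, 0.8, 0, 0, 0],
  [0, 0, 0, 1, 0, 0, 0],
  [0, 0, 0, 2, 0, 0, 0],
  [0, 1, 0, 3, 0, 0, 0],
  [0, 1, 0, 3, 0, 0, 0],
  [0, 1, 0, 3, 0, 0, 0],
  [0, 1, 0, 2, 0, 0, 0],
  [0, 1, -2, 1, 0, 0, 0],
  [0, 0, -3, 0, 0, 0, 0],
  [0, 0, -3, 0, 0, 0, 0],
  [0, 0, -2, 0, 0, 0, 0],
  [0, 0, 0, 0, 0, 0, 0],
  [0, 0, 0, 0, 0, 0, 0],
])

```text
clock: 21.17
eef_pos: [663.3, 25.2, 265.8]
tool_rot: [-0.116, 1.57, -2.968]
force: [-0.6, 1.1, 0.1]
width: -0.2
```

```bash
python3 st.py s20; python3 - <<'E'
from h import *
im=ctrl.get_image("side"); cv2.imwrite("pics/d20.png",cv2.resize(im[150:320,215:345],None,fx=3.53,fy=3.53,interpolation=cv2.INTER_CUBIC))
E
```

```text
[663.29  25.21 265.77] [-0.61  1.1   0.13] fd 1.2254524465096115 x -24.22429999005961 y -121.36228865572625 21.1667
```

View pics/s20.png

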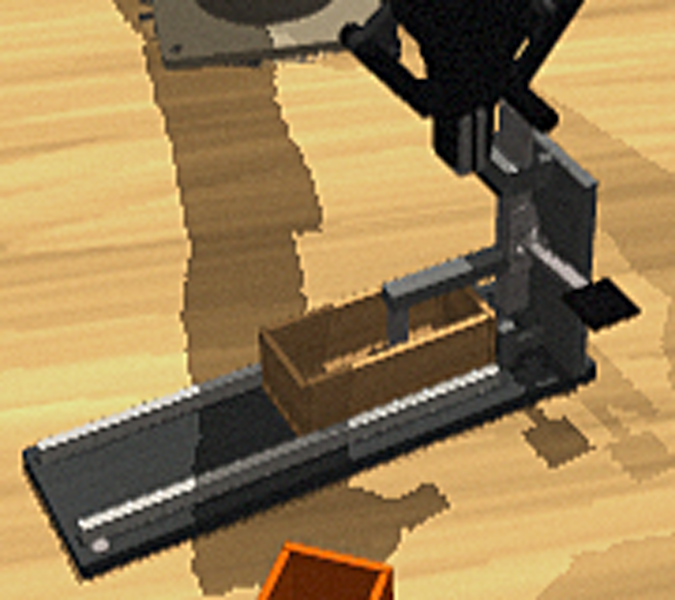

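View pics/d20.png

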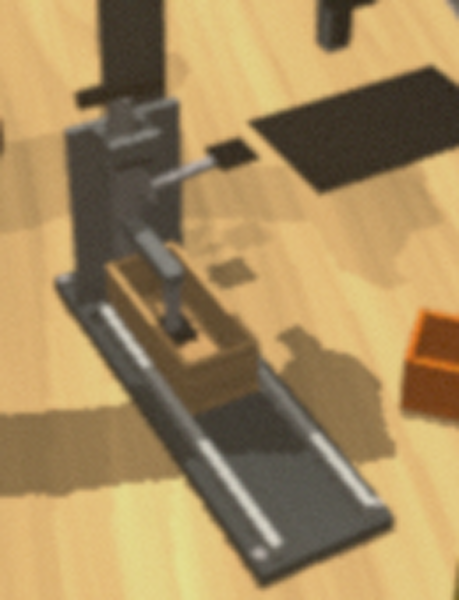

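Foot on the box floor, paddle back up, box home, robot clear.

```bash
python3 -c "
from cell import ctrl
print(ctrl.finish_job())"
```

```text
the job is handed in; nothing more can be done
None
```

The box is home under the hold-down with the foot resting on its floor, and I handed the job in at about 21 s of the 58 s allowed.

- **Rail:** I lifted the T-handle about 41 mm, from the lowest notch to the top, with up to about 16 N. The paddle springing back showed the pawl had caught, and the foot stayed up after I let go.
- **Box:** I slid the box home and pressed it on the end stop at about 10 N, measured at the wrist.
- **Foot:** I pressed the paddle with about 2 to 3 N and kept it down until two pictures in a row showed the foot no longer moving.
- **Last checks:** The pictures show the foot inside the box on its floor, within a couple of millimetres of the 0.006 reading. The box is flat against the stop, the paddle is back up, nothing else has moved in view, and the robot is clear.

**What went wrong on the way:** during the first push a finger link rested on the box's wall top, pressing down at about 7 N. I backed off, tilted the tool 20° and went on pushing with the fingertips low on the wall; the pictures show the box still flat.

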